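Centre a touch-up tin on the mixer and hold its run paddle

ROBOT

A 6-joint arm with a two-finger parallel gripper is mounted at the origin on a cart in front of the work surface, level with it; the furniture and walls round the work are solid. World frame = base frame: x ahead of the robot, y to its left, z up, the work surface at z = 0. Lengths are in m, angles in degrees, forces in N, time in s.
With the tool pointing down it reaches from about 0.375 to 0.9 m from the base axis. Payload 3.1 kg.
Tool frame: the origin (TCP) lies at the very end of the fingers, on their centre line; the grasp point (between the pads) lies 19 mm behind it; z points along the fingers, x is the direction in which the jaws open and shut, and the axes are right-handed (so a half turn about z gives the same grasp; the last joint's range is limited). The gripper opens to 87 mm and grips with 3 to 60 N. Pads are 19 mm wide; open, the fingers measure 117 mm over their backs; the gripper's body (75 mm by 190 mm) begins 51 mm behind the grasp point.
Start: joints at [59.444, 30.224, 82.088, -0, 67.689, -10.227], TCP at [0.217, 0.586, 0.223] pointing down, gripper open.
Joint ranges: [-176.69, 176.69], [-43.24, 126.21], [12.49, 139.97], [-82, 262], [0, 151.66], [-163.58, 163.58]. Speed limits (degrees/s): [159.86, 159.86, 180, 180, 180, 180].

INTERFACE

Orientations are given as a 3x3 rotation matrix whose columns are the frame's x, y, z axes.
In Python, from rig import bot gives the robot as it stands.
- The arm moves only by the tool arm_command, never from a script. Its argument "plan" is a list of rows, each an object of numbers: "claw": the opening, from 0 (shut) to 1 (fully open); "dx", "dy", "dz": the shift along the tool's x, y, z in cm; "twist": the turn about the tool's z in degrees. A call has 1 to 8 rows; each row is the pose to reach, as a shift and turn from the pose measured when the call began, along the tool's axes at that moment; what a row does not reach only later rows make up. A row lasts 1/12 s, in which the tool goes at most 41.7 mm and 7.16 degrees, less where a joint would pass 70% of its speed; a pose out of reach is approached as far as the arm can. A call with a gripper value outside its range is refused whole. The fingers move at their own pace and stop on an object; the grip force is fixed at half the most. Time passes only in rows, so rows that repeat a pose let the fingers close. It gives the time, the measured TCP pose, the force and the opening at its end, in the units of the state.
- bot.read_state(): the state, without advancing time (a new reading comes with each control period).
- bot.capture(name): name is "scene" or "side" or "wrist"; returns the picture (384x512x3 uint8, red, green, blue); there is no depth.
- bot.calibration(name): a dict with "intrinsics" (3x3 intrinsics, pixels), "rvec" (rotation vector, rad) and "tvec" (3), from world to camera coordinates, as OpenCV has them; the wrist camera has in their place "T_tool_cam" (4x4, takes a point from camera to tool coordinates, whose origin is the TCP and whose axes are the tool frame's). Camera axes: x right, y down, z forward; pixel columns grow to the right and rows downward; lengths in m; the calibration is good to about 2 mm. A picture is of the moment at which its call begins: read the wrist's pose just before it. calibration takes no time and is no camera call.
- bot.hand_in(): hands the job in, once; it reports no verdict.
The state is a dict: "time_s": time; "joint_positions": joint angles; "qvel": joint speeds; "tau": joint torques, N m; "position": TCP position; "tcp_rot": TCP orientation; "force": force on the tool from outside, world axes, zero at the start; "moment": the same for the moment, N m; "opening": opening from 0.0 (shut) to 1.0 (fully open).
Only numpy, scipy, OpenCV 4.12 (cv2) and the standard library are available. Lean on these libraries where they do the work, as an engineer would, in place of code of your own. Each camera call takes 0.05 s, during which the arm holds its last target.

TASK

Stand the small paint tin with the rainbow-coloured ring on its label (the taller of the two tins) upright in the middle of the mixer's round platen, so that it does not overhang the edge, and let go of it. Then press the yellow-ended hold-to-run paddle down from above to the middle of its green run range, never right down into the red stop range, and finish while still holding it there steadily. Do not press the paddle before the tin is on, and leave the other tin, the film gauge and the air cap where they are.

Things in the scene. Friction and masses are not known exactly. Their poses are not given: they have to be found in the camera images.
- tin_center (a point): Centre (half-way up) of the paint tin to be mixed: an upright round tin, 62 mm diameter, 74 mm high, silver lid, white label with a rainbow-coloured ring that faces roughly towards the robot, about 0.18 kg (may be 0.13 to 0.25). z is its axis, up. It stands loose on the bench.
- mixer: Mixer fixed to the bench; origin: centre of its underside, x from paddle end to platen end, z up. Grey foot 218 x 130 x 18 mm; blue housing (x -27 to +108 mm) 50 mm high with a round platen on top; hinged paddle in front. Beside the paddle (x -85, y +-36 mm) two thin scale posts, tops at 90 mm, with bands white (off), green (run), red (stop, lowest) for the paddle's white side pointers.
- platen (a point): Centre of the platen's flat top face, 58 mm above the bench, at x = +60 mm of the mixer. The platen is 72 mm in diameter, so a centred tin leaves a 5 mm rim all round. It does not turn. z is up.
- paddle_press (a point): Point to press: middle of the yellow ribbed end of the paddle, on its top face, 80 mm from the hinge (moves with the paddle). The paddle is a black plate 92 x 50 x 8 mm; its hinge runs along the mixer's y at x = -15 mm, 62 mm above the bench. At rest it slopes up to the free end, this point about 85 mm above the bench.
- paddle (a joint): Paddle angle (rad): 0 released (sprung back), growing as pressed down, 0.36 at the bottom stop. The press point sinks 8 mm per 0.1 rad. Green run range 0.13 to 0.23, middle 0.18 (press point 14 mm down, paddle nearly level); red stop range above 0.28. Force at the press point 2.3 N to start, 5.4 N at 0.18, 7.2 N at 0.28.
- other_tin: Bystander: round tin, white label with a blue band round its top, shorter than the tin to be mixed, 62 mm diameter, 62 mm high, origin at the centre of its underside. It and the tin to be mixed may have changed places.
- film_gauge: Bystander: black hand-held coating gauge with an orange key, 105 x 62 x 26 mm, origin at the centre of its underside.
- air_cap: Bystander: small brass air cap, 31 mm diameter, 24 mm high, origin at the centre of its underside.

How it is judged (in metres and radians):
On the way, in this order (a step that is already met when the one before it is completed fails the run):
1. the rainbow-label tin stands released and centred on the platen, with the paddle still up (horizontal distance between tin_center and platen below 0.005 m and z of tin_center in the frame of platen between 0.033 and 0.04 m and angle between tin_center's own z axis and vertical below 0.06 rad and contact force between each of the fingers, the arm and tin below 0.1 N and value of joint paddle below 0.06 rad and linear speed of tin below 0.02 m/s), for 0.2 s.
2. the robot holds the paddle in the green run range, the tin still centred (horizontal distance between tin_center and platen below 0.005 m and z of tin_center in the frame of platen between 0.033 and 0.04 m and angle between tin_center's own z axis and vertical below 0.06 rad and contact force between each of the fingers, the arm and tin below 0.1 N and value of joint paddle between 0.13 and 0.23 rad and contact force between any of the fingers, the arm and paddle above 1.5 N), for 0.5 s.
At the end, for the whole second after the job is handed in: The tin stands upright (within 0.06 rad) and released on the platen, its axis within 5 mm of the platen's centre; the robot is still pressing the paddle with more than 1.5 N and holds it steadily at 0.13 to 0.23 rad, in the green run range (all of step 2 and velocity of joint paddle between -0.05 and 0.05 rad/s and linear speed of tin below 0.02 m/s); the arm keeps its last pose, push and grip.
It fails at once if the paddle is pressed into the red stop range (over 0.28 rad) (value of joint paddle above 0.28 rad).
It fails at once if the paddle is pressed (over 0.08 rad) while the tin is not on the platen (value of joint paddle above 0.08 rad and (horizontal distance between tin_center and platen above 0.02 m or z of tin_center in the frame of platen above 0.045 m)).
It fails at once if the other tin is moved by more than 25 mm (distance of other_tin from where it was at the start of the episode above 0.025 m).
It fails at once if the film gauge is moved by more than 25 mm (distance of film_gauge from where it was at the start of the episode above 0.025 m).
It fails at once if the air cap is moved by more than 25 mm (distance of air_cap from where it was at the start of the episode above 0.025 m).
It also fails if it takes over 51 s, if anything falls off the work surface, if the arm or the gripper's body presses on something with over 40 N, if the wrist force passes 120 N, or if a joint passes its speed limit or range.

## Working session

There is one attempt and no reset: what is moved stays moved. The work goes in short steps, Python scripts to look and compute and a tool call to move; the robot and the scene stay as the last step left them, time stands still between calls to the robot, and variables do not carry over. Pictures are saved under pics/ and viewed, and the job is handed in when it is done.

Besides the shell and the picture viewer there is one more tool, called after "Call:" as name(argument=value, ...) on one line, values as JSON. arm_command: Moves the arm, as the interface text tells. Its arguments: {"type":"object","properties":{"plan":{"type":"array"}},"required":["plan"]}

```bash
ls; mkdir -p pics; python3 - <<'E'
from rig import bot
import cv2,numpy as np
s=bot.read_state(); print(s)
for n in ["scene","side","wrist"]:
    im=bot.capture(n); cv2.imwrite(f"pics/{n}0.png",im[:,:,::-1]); 
    print(n,bot.calibration(n))
E
```

```text
pics
{'time_s': 0.0, 'joint_positions': array([ 5.94444993e+01,  3.02780230e+01,  8.21558816e+01, -2.12641834e-03,
        6.76881474e+01, -1.02250703e+01]), 'qvel': array([0.03535443, 0.09314018, 0.00300778, 0.01933449, 0.05820896,
       0.02787751]), 'tau': array([ 1.26564151e-03, -4.40049613e+01, -1.76590276e+01,  6.30921288e-02,
        5.83816285e-02, -1.85682702e-04]), 'position': array([0.21673172, 0.58544687, 0.22158454]), 'tcp_rot': array([[ 3.47419372e-01,  9.37709268e-01, -1.05337224e-03],
       [ 9.37707502e-01, -3.47420798e-01, -1.85185440e-03],
       [-2.10246446e-03, -3.44384959e-04, -9.99997731e-01]]), 'force': array([0.18561197, 0.55913268, 0.33468679]), 'moment': array([0.01488443, 0.03029001, 0.01740161]), 'opening': 0.9986994396794504}
scene {'intrinsics': array([[361.97535238,   0.        , 259.72956809],
       [  0.        , 361.97535238, 189.68156734],
       [  0.        ,   0.        ,   1.        ]]), 'rvec': array([ 2.26897158, -0.85160109,  0.33032594]), 'tvec': array([-0.5219927 ,  0.17493375,  1.08847943])}
side {'intrinsics': array([[389.77453358,   0.        , 256.3642063 ],
       [  0.        , 389.77453358, 195.17243866],
       [  0.        ,   0.        ,   1.        ]]), 'rvec': array([ 2.31314548,  0.03545012, -0.02268351]), 'tvec': array([-0.49940512, -0.10512542,  1.32161884])}
wrist {'intrinsics': array([[269.35112033,   0.        , 250.86277791],
       [  0.        , 269.35112033, 188.78117205],
       [  0.        ,   0.        ,   1.        ]]), 'T_tool_cam': array([[ 9.99999263e-01, -3.43639555e-04, -1.16416716e-03,
        -4.48591167e-04],
       [ 6.63414627e-04,  9.57897763e-01,  2.87108751e-01,
        -8.08227290e-02],
       [ 1.01649119e-03, -2.87109311e-01,  9.57897286e-01,
        -1.61561834e-01],
       [ 0.00000000e+00,  0.00000000e+00,  0.00000000e+00,
         1.00000000e+00]])}
```

View pics/scene0.png

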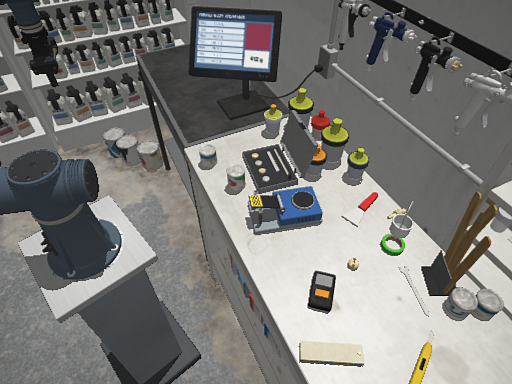

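View pics/side0.png

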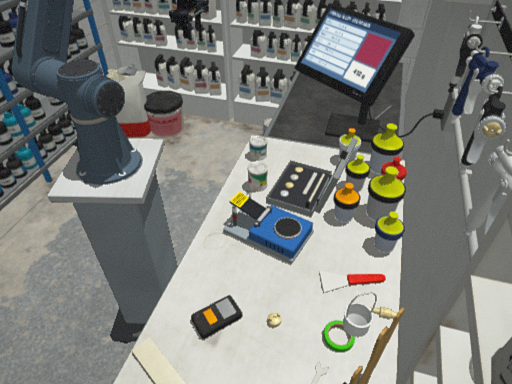

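View pics/wrist0.png

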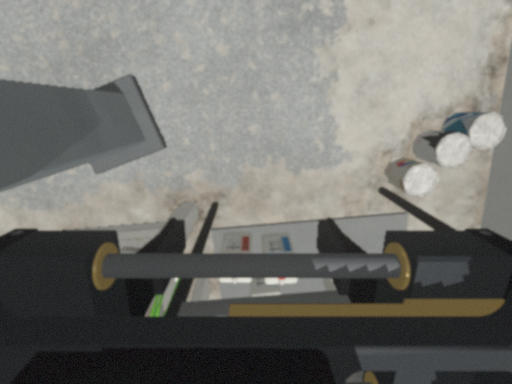

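The scene view shows the mixer at about (290,205) and two candidate tins at (208,155) and (236,177). The gauge is at (322,290) and the brass cap at (353,264). I'll zoom in on the tins and mixer.

```bash
python3 - <<'E'
import cv2,numpy as np
a=cv2.imread("pics/scene0.png")[130:240,190:330]; b=cv2.imread("pics/side0.png")[125:265,210:330]
cv2.imwrite("pics/z1.png",cv2.resize(a,None,fx=5.5,fy=5.4,interpolation=cv2.INTER_CUBIC))
cv2.imwrite("pics/z2.png",cv2.resize(b,None,fx=4.2,fy=4.2,interpolation=cv2.INTER_CUBIC))
E
```

```text
(no output)
```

View pics/z1.png

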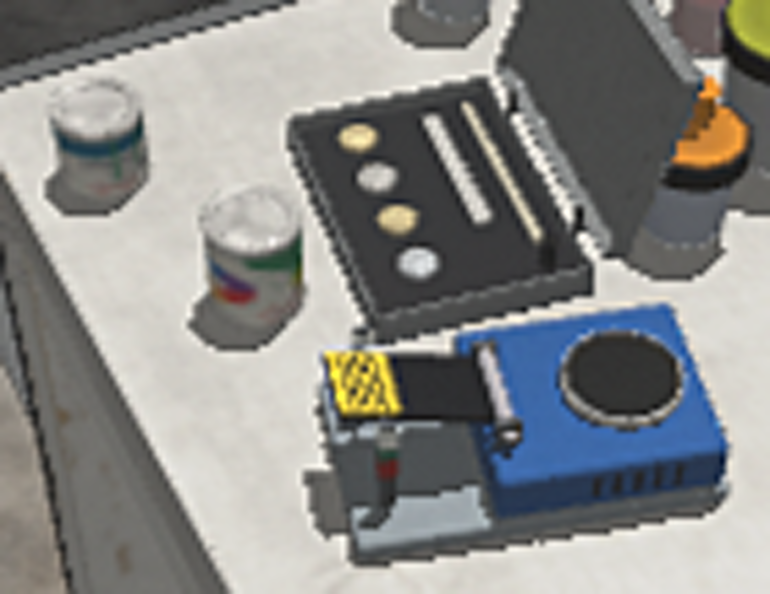

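View pics/z2.png

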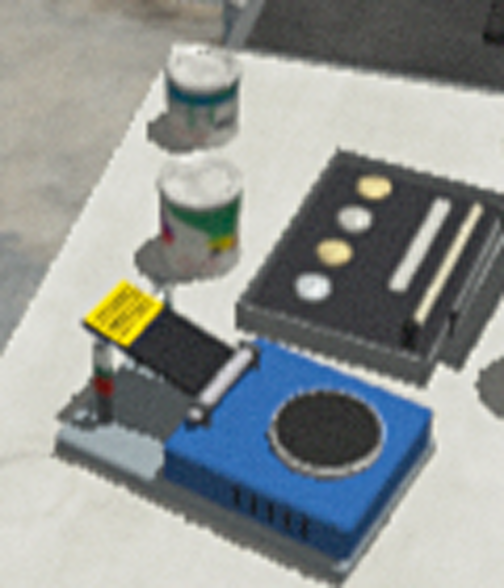

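```bash
cat > h.py <<'E'
import cv2,numpy as np
from rig import bot
def cam(n,st=None):
    c=bot.calibration(n);K=c["intrinsics"]
    if n=="wrist":
        T=c["T_tool_cam"];R=st["tcp_rot"]@T[:3,:3];o=st["tcp_rot"]@T[:3,3]+st["position"]
    else:
        Rw=cv2.Rodrigues(c["rvec"])[0];R=Rw.T;o=-R@c["tvec"]
    return K,R,o
def ray(n,uv,st=None):
    K,R,o=cam(n,st);d=R@np.linalg.solve(K,[uv[0],uv[1],1.]);return o,d
def plane(n,uv,z,st=None):
    o,d=ray(n,uv,st);return o+d*(z-o[2])/d[2]
def tri(*rs):
    A=0;b=0
    for o,d in rs:
        d=d/np.linalg.norm(d);P=np.eye(3)-np.outer(d,d);A=A+P;b=b+P@o
    return np.linalg.solve(A,b)
def proj(n,p,st=None):
    K,R,o=cam(n,st);q=K@(R.T@(np.asarray(p)-o));return q[:2]/q[2]
E
python3 - <<'E'
from h import *
f1=lambda x,y:(190-.41+x/5.5,130-.41+y/5.4)
f2=lambda x,y:(210-.4+x/4.2,125-.4+y/4.2)
for nm,a,b,z in [("tin",(252,220),(202,183),.074),("other",(98,107),(205,68),.062),("platen",(622,378),(327,430),.058),
 ("paddlecentre",(362,383),(125,312),.085),("hinge?",(488,380),(203,383),.07),("hingeL",(487,350),(248,350),.066),("hingeR",(508,430),(198,415),.066)]:
    A=f1(*a);B=f2(*b)
    print(nm,plane("scene",A,z).round(4),plane("side",B,z).round(4),tri(ray("scene",A),ray("side",B)).round(4))
E
```

```text
tin [ 0.5011 -0.0965  0.074 ] [ 0.5074 -0.1011  0.074 ] [ 0.5071 -0.0881  0.0639]
other [0.4996 0.0638 0.062 ] [0.5049 0.0613 0.062 ] [0.5044 0.072  0.0543]
platen [ 0.588 -0.326  0.058] [ 0.5926 -0.3264  0.058 ] [ 0.5927 -0.322   0.0522]
paddlecentre [ 0.4584 -0.2488  0.085 ] [ 0.4618 -0.2506  0.085 ] [ 0.4613 -0.2454  0.08  ]
hinge? [ 0.5217 -0.284   0.07  ] [ 0.5141 -0.2992  0.07  ] [ 0.5164 -0.2911  0.0705]
hingeL [ 0.5397 -0.2641  0.066 ] [ 0.5424 -0.2644  0.066 ] [ 0.5422 -0.2615  0.0627]
hingeR [ 0.507  -0.3161  0.066 ] [ 0.5117 -0.3233  0.066 ] [ 0.5119 -0.312   0.056 ]
```

```bash
cat >> h.py <<'E'
def delta(t,st=None):
    st=st or bot.read_state();return (st["tcp_rot"].T@(np.array(t)-st["position"])*100).round(2)
E
python3 -c "
from h import *
print(delta([.505,-.098,.20]))"
```

```text
[-54.09  50.77   2.25]
```

Call:
arm_command(plan=[{"dx": -54, "dy": 50.8, "dz": 0}, {"dx": -54, "dy": 50.8, "dz": 0}, {"dx": -54, "dy": 50.8, "dz": 0}, {"dx": -54, "dy": 50.8, "dz": 0}, {"dx": -54, "dy": 50.8, "dz": 0}, {"dx": -54, "dy": 50.8, "dz": 0}, {"dx": -54, "dy": 50.8, "dz": 0}, {"dx": -54, "dy": 50.8, "dz": 0}])

```text
$.plan[0]: bad value
```

```bash
python3 -c "
from h import *
s=bot.read_state();print(s['position'],s['joint_positions'])
print(delta([.505,-.098,.20]))"
```

```text
[0.21680988 0.58560961 0.22180029] [ 5.94444075e+01  3.02669321e+01  8.21384372e+01  1.20008601e-03
  6.76883482e+01 -1.02282712e+01]
[-54.09  50.77   2.25]
```

Call:
arm_command(plan=[{"claw": 1, "dx": -54, "dy": 50.8, "dz": 0, "twist": 0}, {"claw": 1, "dx": -54, "dy": 50.8, "dz": 0, "twist": 0}, {"claw": 1, "dx": -54, "dy": 50.8, "dz": 0, "twist": 0}, {"claw": 1, "dx": -54, "dy": 50.8, "dz": 0, "twist": 0}, {"claw": 1, "dx": -54, "dy": 50.8, "dz": 0, "twist": 0}, {"claw": 1, "dx": -54, "dy": 50.8, "dz": 0, "twist": 0}, {"claw": 1, "dx": -54, "dy": 50.8, "dz": 0, "twist": 0}, {"claw": 1, "dx": -54, "dy": 50.8, "dz": 0, "twist": 0}])

```text
time_s: 0.82
position: [0.3469, 0.2771, 0.2225]
tcp_rot: [[0.347, 0.938, -0.001], [0.938, -0.347, -0.001], [-0.002, -0.0, -1.0]]
force: [1.3, -0.3, -0.6]
opening: 0.999
```

```bash
python3 -c "
from h import *
s=bot.read_state();print(s['time_s'],s['position'],s['joint_positions'])
print(delta([.505,-.098,.20]))"
```

```text
0.8167 [0.34688433 0.27714254 0.22253367] [ 2.41881395e+01  1.63599913e+01  1.06935533e+02 -7.16542630e-02
  5.67804554e+01 -4.54805840e+01]
[-29.7   27.84   2.3 ]
```

Call:
arm_command(plan=[{"claw": 1, "dx": -29.7, "dy": 27.8, "dz": 0, "twist": 0}, {"claw": 1, "dx": -29.7, "dy": 27.8, "dz": 0, "twist": 0}, {"claw": 1, "dx": -29.7, "dy": 27.8, "dz": 0, "twist": 0}, {"claw": 1, "dx": -29.7, "dy": 27.8, "dz": 0, "twist": 0}, {"claw": 1, "dx": -29.7, "dy": 27.8, "dz": 0, "twist": 0}, {"claw": 1, "dx": -29.7, "dy": 27.8, "dz": 0, "twist": 0}, {"claw": 1, "dx": -29.7, "dy": 27.8, "dz": 0, "twist": 0}, {"claw": 1, "dx": -29.7, "dy": 27.8, "dz": 0, "twist": 0}])

```text
time_s: 1.48
position: [0.4758, -0.0306, 0.2229]
tcp_rot: [[0.347, 0.938, -0.001], [0.938, -0.347, -0.001], [-0.001, -0.0, -1.0]]
force: [0.4, 1.1, -0.0]
opening: 0.998
```

Call:
arm_command(plan=[{"claw": 1, "dx": -5, "dy": 4.8, "dz": 1, "twist": 0}, {"claw": 1, "dx": -5, "dy": 4.8, "dz": 1, "twist": 0}, {"claw": 1, "dx": -5, "dy": 4.8, "dz": 1, "twist": 0}, {"claw": 1, "dx": -5, "dy": 4.8, "dz": 1, "twist": 0}, {"claw": 1, "dx": -5, "dy": 4.8, "dz": 1, "twist": 0}])

```text
time_s: 1.9
position: [0.5024, -0.0935, 0.2125]
tcp_rot: [[0.348, 0.938, -0.003], [0.938, -0.348, 0.0], [-0.001, -0.003, -1.0]]
force: [-0.6, 0.3, 0.0]
opening: 0.998
```

```bash
python3 -c "
from h import *
s=bot.read_state();print(s['time_s'],s['position'],s['qvel'].round(2))
im=bot.capture('wrist');cv2.imwrite('pics/w1.png',im[:,:,::-1])
import pickle;pickle.dump(s,open('w1.pkl','wb'))
print(proj('wrist',[.505,-.098,.074],s))"
```

```text
1.9 [ 0.50242607 -0.09346326  0.21245863] [ 1.42 -0.89  0.83 -0.11 -0.19 -0.09]
[248.77179844 184.86509307]
```

View pics/w1.png

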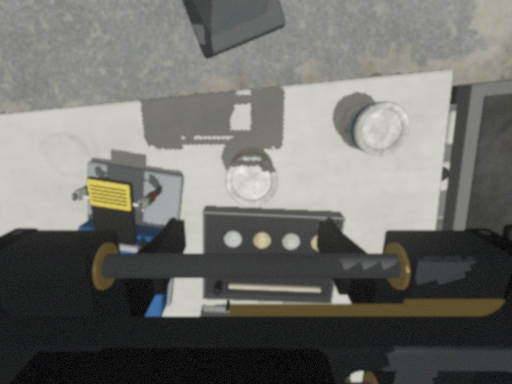

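The lid is at about (252,179), between the jaws, and the case's near edge is clear at row 208. The paddle's yellow end is at (109,194). I'll measure the lid more exactly.

```bash
python3 - <<'E'
from h import *
import pickle
s=pickle.load(open('w1.pkl','rb'));im=cv2.imread('pics/w1.png')
c=im[140:240,190:310];cv2.imwrite('pics/w1z.png',cv2.resize(c,None,fx=6,fy=6,interpolation=cv2.INTER_CUBIC))
for p in [(.505,-.098)]:
    # expected lid radius px
    a=proj('wrist',[p[0]+.031*.347,p[1]+.031*.938,.074],s);b=proj('wrist',[p[0]-.031*.347,p[1]-.031*.938,.074],s);print(a,b)
E
```

```text
[275.55708145 184.83749913] [221.99888414 184.89267426]
```

View pics/w1z.png

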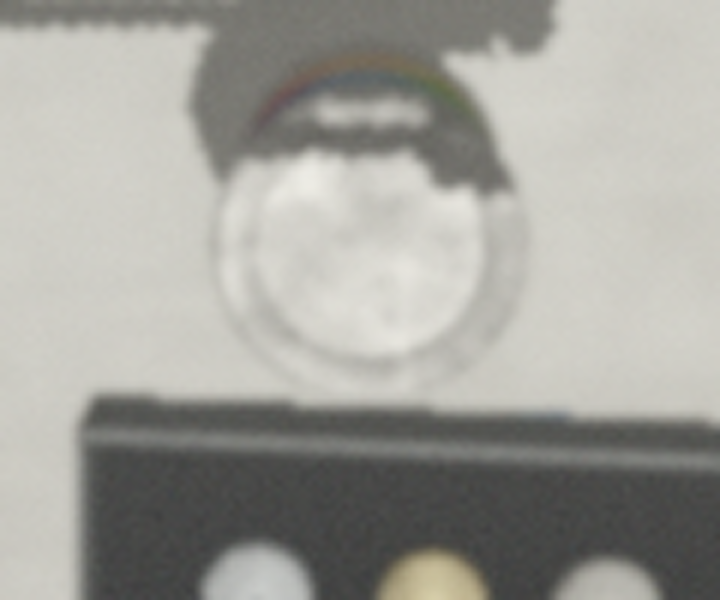

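```bash
python3 - <<'E'
from h import *
import pickle
s=pickle.load(open('w1.pkl','rb'))
p=plane('wrist',(251.4,180.3),.074,s);print(p)
print(bot.read_state()['position'],delta([p[0],p[1],.03]))
print(plane('wrist',(109,194),.088,s))
E
```

```text
[ 0.50093814 -0.09324696  0.074     ]
[ 0.50234554 -0.09291801  0.21264065] [-0.06 -0.08 18.26]
[ 0.4569955  -0.24646447  0.088     ]
```

Call:
arm_command(plan=[{"claw": 1, "dx": 0, "dy": -0.1, "dz": 4, "twist": 0}, {"claw": 1, "dx": 0, "dy": -0.1, "dz": 8, "twist": 0}, {"claw": 1, "dx": 0, "dy": -0.1, "dz": 11, "twist": 0}, {"claw": 1, "dx": 0, "dy": -0.1, "dz": 14, "twist": 0}, {"claw": 1, "dx": 0, "dy": -0.1, "dz": 16.5, "twist": 0}, {"claw": 1, "dx": 0, "dy": -0.1, "dz": 18.1, "twist": 0}, {"claw": 1, "dx": 0, "dy": -0.1, "dz": 18.1, "twist": 0}, {"claw": 1, "dx": 0, "dy": -0.1, "dz": 18.1, "twist": 0}])

```text
time_s: 2.62
position: [0.5001, -0.091, 0.0315]
tcp_rot: [[0.345, 0.939, -0.005], [0.939, -0.345, 0.001], [-0.001, -0.005, -1.0]]
force: [-0.4, 0.3, 0.3]
opening: 1.002
```

Call:
arm_command(plan=[{"claw": 0.8, "dx": 0, "dy": 0, "dz": 0, "twist": 0}, {"claw": 0.7, "dx": 0, "dy": 0, "dz": 0, "twist": 0}, {"claw": 0.6, "dx": 0, "dy": 0, "dz": 0, "twist": 0}, {"claw": 0.5, "dx": 0, "dy": 0, "dz": 0, "twist": 0}, {"claw": 0.5, "dx": 0, "dy": 0, "dz": 0, "twist": 0}, {"claw": 0.5, "dx": 0, "dy": 0, "dz": 0, "twist": 0}, {"claw": 0.5, "dx": 0, "dy": 0, "dz": 0, "twist": 0}])

```text
time_s: 3.2
position: [0.5006, -0.0913, 0.0324]
tcp_rot: [[0.345, 0.939, -0.003], [0.939, -0.345, 0.0], [-0.001, -0.003, -1.0]]
force: [-1.3, 0.6, 6.4]
opening: 0.706
```

```bash
python3 - <<'E'
from h import *
s=bot.read_state();print(s['time_s'],s['position'],s['opening']*.087,s['force'])
E
```

```text
3.2 [ 0.50063913 -0.09127878  0.03237222] 0.061465235217108546 [-1.25866564  0.58281517  6.36319163]
```

Call:
arm_command(plan=[{"claw": 0.5, "dx": 0, "dy": 0, "dz": -2, "twist": 0}, {"claw": 0.5, "dx": 0, "dy": 0, "dz": -5, "twist": 0}, {"claw": 0.5, "dx": 0, "dy": 0, "dz": -9, "twist": 0}, {"claw": 0.5, "dx": 0, "dy": 0, "dz": -12, "twist": 0}, {"claw": 0.5, "dx": 0, "dy": 0, "dz": -14, "twist": 0}, {"claw": 0.5, "dx": 0, "dy": 0, "dz": -14, "twist": 0}])

```text
time_s: 3.7
position: [0.5037, -0.0924, 0.1765]
tcp_rot: [[0.345, 0.939, 0.005], [0.939, -0.345, -0.003], [-0.001, 0.006, -1.0]]
force: [0.8, -1.5, -1.2]
opening: 0.705
```

```bash
python3 - <<'E'
from h import *
s=bot.read_state();print(s['time_s'],s['position'],s['opening']*.087,s['force'])
print(delta([.545,-.448,.17]))
im=bot.capture('wrist');cv2.imwrite('pics/w2.png',im[:,:,::-1])
E
```

```text
3.7 [ 0.50366323 -0.09235241  0.17648523] 0.06131828333271164 [ 0.78485716 -1.52308032 -1.23131481]
[-31.96  16.14   0.79]
```

View pics/w2.png

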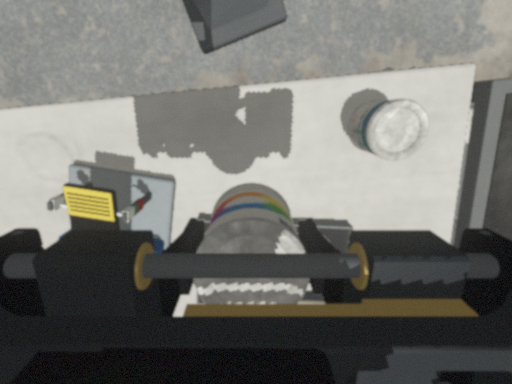

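The rainbow tin is lifted, with its label at (250,205). Next I'll pass beyond the mixer so the camera can see the platen.

Call:
arm_command(plan=[{"claw": 0.5, "dx": -4, "dy": 2, "dz": 0, "twist": 0}, {"claw": 0.5, "dx": -8, "dy": 4, "dz": 0, "twist": 0}, {"claw": 0.5, "dx": -12, "dy": 6, "dz": 0, "twist": 0}, {"claw": 0.5, "dx": -16, "dy": 8, "dz": 0, "twist": 0}, {"claw": 0.5, "dx": -20, "dy": 10, "dz": 0, "twist": 0}, {"claw": 0.5, "dx": -24, "dy": 12, "dz": 0, "twist": 0}, {"claw": 0.5, "dx": -28, "dy": 14, "dz": 0, "twist": 0}, {"claw": 0.5, "dx": -32, "dy": 16, "dz": 0, "twist": 0}])

```text
time_s: 4.42
position: [0.5378, -0.4233, 0.1715]
tcp_rot: [[0.346, 0.938, -0.002], [0.938, -0.346, 0.002], [0.002, -0.003, -1.0]]
force: [1.2, 0.6, -1.3]
opening: 0.705
```

Call:
arm_command(plan=[{"claw": 0.5, "dx": -1, "dy": 0.5, "dz": 0, "twist": 0}, {"claw": 0.5, "dx": -1, "dy": 0.5, "dz": 0, "twist": 0}, {"claw": 0.5, "dx": -1, "dy": 0.5, "dz": 0, "twist": 0}, {"claw": 0.5, "dx": -1, "dy": 0.5, "dz": 0, "twist": 0}, {"claw": 0.5, "dx": -1, "dy": 0.5, "dz": 0, "twist": 0}])

```text
time_s: 4.83
position: [0.5386, -0.432, 0.1704]
tcp_rot: [[0.344, 0.939, -0.004], [0.939, -0.344, 0.005], [0.003, -0.006, -1.0]]
force: [0.4, 0.4, -1.9]
opening: 0.702
```

```bash
python3 - <<'E'
from h import *
import pickle
s=bot.read_state();print(s['time_s'],s['position'],s['opening']*.087,s['force'],s['qvel'].round(1))
pickle.dump(s,open('w3.pkl','wb'))
im=bot.capture('wrist');cv2.imwrite('pics/w3.png',im[:,:,::-1])
print(proj('wrist',[.59,-.326,.058],s))
E
```

```text
4.8333 [ 0.53864941 -0.43196227  0.17038514] 0.061034324423574135 [ 0.43622364  0.38872462 -1.9011808 ] [ 0.4 -0.8 -0.5 -0.2 -0.1 -0. ]
[360.29100939 198.53154893]
```

View pics/w3.png

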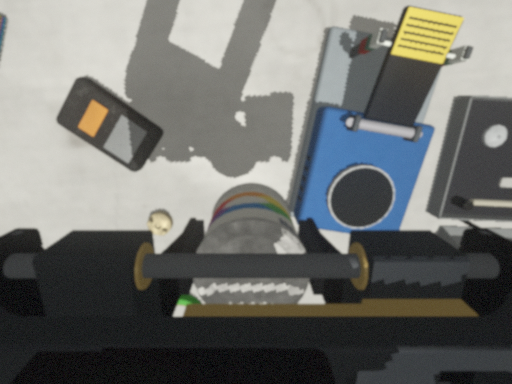

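Clear view here: the platen ellipse is at about (362,197), the yellow end at (428,35), the gauge at (110,122) and the cap at (160,221).

```bash
python3 - <<'E'
from h import *
import pickle
s=pickle.load(open('w3.pkl','rb'));im=cv2.imread('pics/w3.png')
hsv=cv2.cvtColor(im,cv2.COLOR_BGR2HSV)
# dark disc
roi=np.zeros(im.shape[:2],np.uint8);roi[155:240,315:410]=255
m=((hsv[...,2]<75)&(hsv[...,1]<120)).astype(np.uint8)*255&roi
m[231:]=0
n,l,st,c=cv2.connectedComponentsWithStats(m)
for i in range(1,n):
    if st[i,4]>50: print(st[i],c[i])
cs=max(cv2.findContours(m,0,cv2.CHAIN_APPROX_NONE)[0],key=cv2.contourArea)
e=cv2.fitEllipse(cs);print(e)
P=plane('wrist',e[0],.058,s);print("platen",P)
pts=np.array([plane('wrist',p[0],.058,s)[:2] for p in cs]);r=np.hypot(*(pts-P[:2]).T);print('r',r.min(),r.max(),r.mean())
y=cv2.inRange(hsv,(20,120,120),(35,255,255));y[100:]=0
cs=max(cv2.findContours(y,0,cv2.CHAIN_APPROX_NONE)[0],key=cv2.contourArea)
rc=cv2.minAreaRect(cs);print(rc,cv2.boxPoints(rc))
for p in cv2.boxPoints(rc): print(plane('wrist',p,.086,s))
Y=plane('wrist',rc[0],.086,s);print('yellow',Y,np.hypot(*(P-Y)[:2]),np.degrees(np.arctan2(*(P-Y)[1::-1])))
b=cv2.inRange(hsv,(100,120,60),(125,255,255));cs=max(cv2.findContours(b,0,cv2.CHAIN_APPROX_NONE)[0],key=cv2.contourArea)
print(cv2.minAreaRect(cs))
for p in [(321,103),(433,125)]: print('corner',plane('wrist',p,.05,s))
cv2.imwrite('pics/w3z.png',cv2.resize(im[0:250,170:450],None,fx=2.4,fy=2.4,interpolation=cv2.INTER_CUBIC))
E
```

```text
[ 332  169   60   57 2604] [361.3828725  197.18202765]
((361.37957763671875, 197.18026733398438), (52.83470153808594, 60.811492919921875), 57.55765914916992)
platen [ 0.5889103  -0.32454073  0.058     ]
r 0.02952149129320701 0.03276160726944232 0.03120309943279702
((425.9615478515625, 35.69230651855469), (62.95328140258789, 50.009613037109375), 11.309932708740234) [[390.19232    54.03846  ]
 [400.          4.9999995]
 [461.73077    17.346153 ]
 [451.9231     66.38461  ]]
[ 0.46175623 -0.28066165  0.086     ]
[ 0.42940269 -0.26596507  0.086     ]
[ 0.45507456 -0.22098257  0.086     ]
[ 0.48904068 -0.23374006  0.086     ]
yellow [ 0.45835903 -0.25031869  0.086     ] 0.15017504537747708 -29.619436676264854
((364.18115234375, 174.74249267578125), (114.62477111816406, 121.76297760009766), 11.929322242736816)
corner [ 0.48167112 -0.3367073   0.05      ]
corner [ 0.54189749 -0.23498053  0.05      ]
```

View pics/w3z.png

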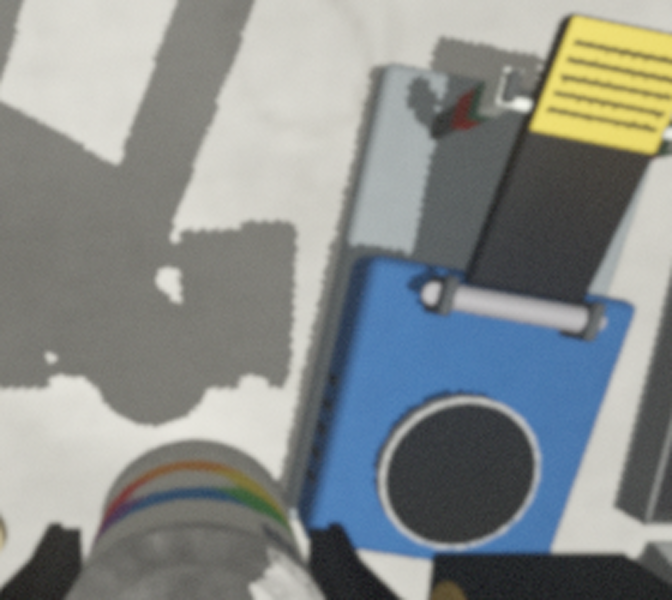

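Platen is at (0.589, -0.3245), and the yellow end checks out at 150 mm from it at -29.6°. Now moving above the platen.

```bash
python3 - <<'E'
from h import *
print(delta([.5881,-.3242,.155]))
E
```

```text
[11.83  0.9   1.62]
```

Call:
arm_command(plan=[{"claw": 0.5, "dx": 3, "dy": 0.3, "dz": 0.3, "twist": 0}, {"claw": 0.5, "dx": 6, "dy": 0.5, "dz": 0.6, "twist": 0}, {"claw": 0.5, "dx": 9, "dy": 0.7, "dz": 1.2, "twist": 0}, {"claw": 0.5, "dx": 11, "dy": 0.9, "dz": 1.6, "twist": 0}, {"claw": 0.5, "dx": 11.8, "dy": 0.9, "dz": 1.6, "twist": 0}, {"claw": 0.5, "dx": 11.8, "dy": 0.9, "dz": 1.6, "twist": 0}, {"claw": 0.5, "dx": 11.8, "dy": 0.9, "dz": 1.6, "twist": 0}, {"claw": 0.5, "dx": 11.8, "dy": 0.9, "dz": 1.6, "twist": 0}])

```text
time_s: 5.55
position: [0.5879, -0.3257, 0.1559]
tcp_rot: [[0.344, 0.939, -0.002], [0.939, -0.344, 0.002], [0.001, -0.003, -1.0]]
force: [0.2, -0.5, -2.5]
opening: 0.705
```

```bash
python3 - <<'E'
from h import *
s=bot.read_state();print(s['time_s'],s['position'],s['qvel'].round(1),delta([.5881,-.3242,.105]))
for n in ["scene","side"]:
    im=bot.capture(n);cv2.imwrite(f"pics/{n}1.png",im[:,:,::-1])
a=cv2.imread("pics/scene1.png")[120:240,200:340]; b=cv2.imread("pics/side1.png")[145:265,210:350]
cv2.imwrite("pics/z3.png",np.hstack([cv2.resize(x,None,fx=2.8,fy=2.8,interpolation=cv2.INTER_CUBIC) for x in (a,b)]))
E
```

```text
5.55 [ 0.58790416 -0.32573587  0.15593421] [-0.9  0.2 -0.2  0.3  0.1  0.2] [ 0.14 -0.02  5.09]
```

View pics/z3.png

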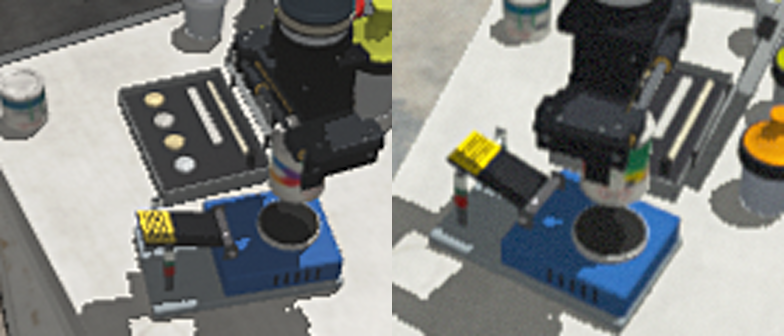

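Call:
arm_command(plan=[{"claw": 0.5, "dx": 0.1, "dy": 0, "dz": 2, "twist": 0}, {"claw": 0.5, "dx": 0.1, "dy": 0, "dz": 4, "twist": 0}, {"claw": 0.5, "dx": 0.1, "dy": 0, "dz": 5.2, "twist": 0}, {"claw": 0.5, "dx": 0.1, "dy": 0, "dz": 5.2, "twist": 0}, {"claw": 0.5, "dx": 0.1, "dy": 0, "dz": 5.2, "twist": 0}, {"claw": 0.5, "dx": 0.1, "dy": 0, "dz": 5.2, "twist": 0}])

```text
time_s: 6.15
position: [0.5883, -0.326, 0.1045]
tcp_rot: [[0.346, 0.938, -0.001], [0.938, -0.346, 0.002], [0.001, -0.002, -1.0]]
force: [0.4, 0.9, -0.8]
opening: 0.709
```

```bash
python3 - <<'E'
from h import *
s=bot.read_state();print(s['time_s'],s['position'],s['force'],s['qvel'].round(1),delta([.5881,-.3242,.091]))
E
```

```text
6.15 [ 0.58829656 -0.32598198  0.10451626] [ 0.38026683  0.94179991 -0.77459   ] [ 0.3 -0.9 -0.4  0.  -0.   0. ] [ 0.16 -0.08  1.35]
```

Call:
arm_command(plan=[{"claw": 0.5, "dx": 0.2, "dy": -0.1, "dz": 0.5, "twist": 0}, {"claw": 0.5, "dx": 0.2, "dy": -0.1, "dz": 1, "twist": 0}, {"claw": 0.5, "dx": 0.2, "dy": -0.1, "dz": 1.2, "twist": 0}, {"claw": 0.5, "dx": 0.2, "dy": -0.1, "dz": 1.3, "twist": 0}, {"claw": 0.5, "dx": 0.2, "dy": -0.1, "dz": 1.3, "twist": 0}])

```text
time_s: 6.57
position: [0.5879, -0.3235, 0.0912]
tcp_rot: [[0.346, 0.938, -0.002], [0.938, -0.346, 0.002], [0.002, -0.002, -1.0]]
force: [-0.6, 0.3, -1.4]
opening: 0.705
```

```bash
python3 - <<'E'
from h import *
s=bot.read_state();print(s['time_s'],s['position'],s['force'],s['qvel'].round(1),delta([.5881,-.3242,.0895]))
E
```

```text
6.5667 [ 0.58788343 -0.32351298  0.09121704] [-0.60220989  0.28712398 -1.4321366 ] [-0.  -0.3 -0.3  0.1  0.1 -0.2] [-0.06  0.04  0.17]
```

Call:
arm_command(plan=[{"claw": 0.5, "dx": 0, "dy": 0, "dz": 0.1, "twist": 0}, {"claw": 0.5, "dx": 0, "dy": 0, "dz": 0.2, "twist": 0}, {"claw": 0.5, "dx": 0, "dy": 0, "dz": 0.2, "twist": 0}])

```text
time_s: 6.82
position: [0.5882, -0.3236, 0.0905]
tcp_rot: [[0.346, 0.938, -0.001], [0.938, -0.346, 0.002], [0.001, -0.002, -1.0]]
force: [-1.2, 1.3, 3.6]
opening: 0.705
```

Contact is felt at z 0.0905, so I'm releasing.

Call:
arm_command(plan=[{"claw": 0.75, "dx": 0, "dy": 0, "dz": 0, "twist": 0}, {"claw": 0.8, "dx": 0, "dy": 0, "dz": 0, "twist": 0}, {"claw": 0.9, "dx": 0, "dy": 0, "dz": 0, "twist": 0}, {"claw": 1, "dx": 0, "dy": 0, "dz": 0, "twist": 0}, {"claw": 1, "dx": 0, "dy": 0, "dz": 0, "twist": 0}, {"claw": 1, "dx": 0, "dy": 0, "dz": 0, "twist": 0}])

```text
time_s: 7.32
position: [0.5882, -0.3236, 0.0903]
tcp_rot: [[0.346, 0.938, -0.001], [0.938, -0.346, 0.002], [0.001, -0.002, -1.0]]
force: [0.6, -0.7, 0.0]
opening: 0.975
```

```bash
python3 - <<'E'
from h import *
s=bot.read_state();print(s['time_s'],s['position'],s['force'],s['opening'],delta([.5881,-.3236,.2]))
E
```

```text
7.3167 [ 0.58816283 -0.32363157  0.09027399] [ 0.61982904 -0.71167725  0.00493888] 0.9746032233897614 [ 1.000e-02 -3.000e-02 -1.097e+01]
```

Call:
arm_command(plan=[{"claw": 1, "dx": 0, "dy": 0, "dz": -2, "twist": 0}, {"claw": 1, "dx": 0, "dy": 0, "dz": -6, "twist": 0}, {"claw": 1, "dx": 0, "dy": 0, "dz": -10, "twist": 0}, {"claw": 1, "dx": 0, "dy": 0, "dz": -14, "twist": 0}, {"claw": 1, "dx": 0, "dy": 0, "dz": -18, "twist": 0}, {"claw": 1, "dx": 0, "dy": 0, "dz": -18, "twist": 0}, {"claw": 1, "dx": 0, "dy": 0, "dz": -18, "twist": 0}])

```text
time_s: 7.9
position: [0.5899, -0.3251, 0.2742]
tcp_rot: [[0.346, 0.938, 0.005], [0.938, -0.346, -0.003], [-0.001, 0.006, -1.0]]
force: [-0.6, 0.0, -0.7]
opening: 1.002
```

```bash
python3 - <<'E'
from h import *
import pickle
s=bot.read_state();print(s['time_s'],s['position'],s['qvel'].round(1))
pickle.dump(s,open('w4.pkl','wb'))
for n in ["wrist","scene","side"]:
    im=bot.capture(n);cv2.imwrite(f"pics/{n}4.png",im[:,:,::-1])
w=cv2.imread("pics/wrist4.png")[130:235,190:310]
a=cv2.imread("pics/scene4.png")[140:240,250:335]; b=cv2.imread("pics/side4.png")[165:265,240:325]
cv2.imwrite("pics/z4w.png",cv2.resize(w,None,fx=6,fy=5.6,interpolation=cv2.INTER_CUBIC))
cv2.imwrite("pics/z4.png",np.hstack([cv2.resize(x,None,fx=4.6,fy=4.6,interpolation=cv2.INTER_CUBIC) for x in (a,b)]))
print(proj('wrist',[.5889,-.3245,.132],s))
E
```

```text
7.9 [ 0.58989818 -0.32506136  0.27417452] [-0.1  3.3  4.7  0.  -0.1 -0. ]
[251.8572841  178.76786963]
```

View pics/z4w.png

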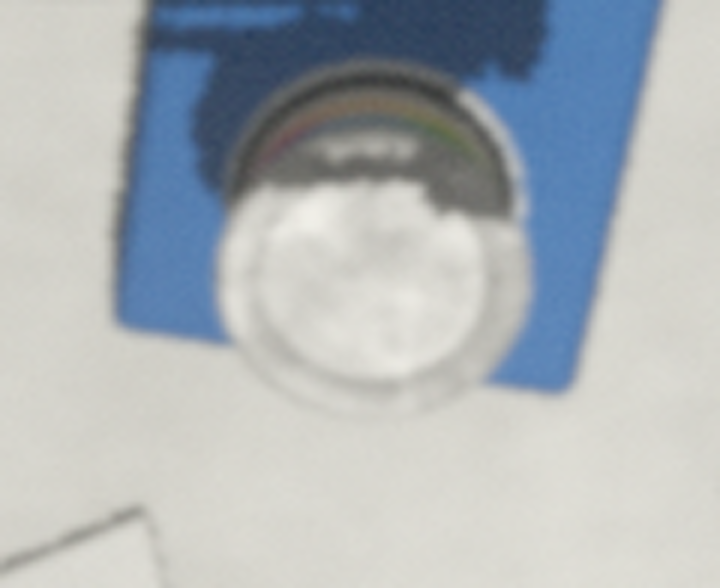

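View pics/z4.png

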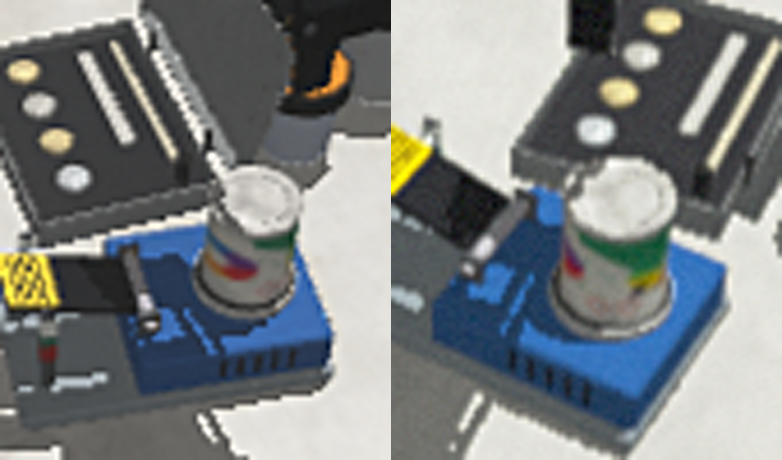

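The tin's lid centre is within about 0.5 mm of the platen axis in the wrist view. The rim shows evenly in both fixed views, and the paddle is still up. Next I'll shut the gripper and go above the yellow end.

```bash
python3 - <<'E'
from h import *
s=bot.read_state();print(s['position'],delta([.456,-.249,.27]),delta([.456,-.249,.11]))
E
```

```text
[ 0.58743056 -0.32319542  0.26843848] [  2.42 -14.9   -0.07] [  2.38 -14.82  15.93]
```

Call:
arm_command(plan=[{"claw": 0.6, "dx": 0.6, "dy": -3.5, "dz": 0, "twist": 0}, {"claw": 0.3, "dx": 1.2, "dy": -7, "dz": 0, "twist": 0}, {"claw": 0, "dx": 1.8, "dy": -11, "dz": 0, "twist": 0}, {"claw": 0, "dx": 2.4, "dy": -14.8, "dz": 1, "twist": 0}, {"claw": 0, "dx": 2.4, "dy": -14.8, "dz": 4, "twist": 0}, {"claw": 0, "dx": 2.4, "dy": -14.8, "dz": 8, "twist": 0}, {"claw": 0, "dx": 2.4, "dy": -14.8, "dz": 11, "twist": 0}, {"claw": 0, "dx": 2.4, "dy": -14.8, "dz": 13, "twist": 0}])

```text
time_s: 8.72
position: [0.4535, -0.2468, 0.1352]
tcp_rot: [[0.346, 0.938, -0.01], [0.938, -0.346, 0.009], [0.005, -0.013, -1.0]]
force: [-0.2, -0.7, -0.5]
opening: 0.474
```

Call:
arm_command(plan=[{"claw": 0, "dx": 0, "dy": 0, "dz": 0, "twist": 0}, {"claw": 0, "dx": 0, "dy": 0, "dz": 0, "twist": 0}, {"claw": 0, "dx": 0, "dy": 0, "dz": 0, "twist": 0}, {"claw": 0, "dx": 0, "dy": 0, "dz": 0, "twist": 0}])

```text
time_s: 9.05
position: [0.4543, -0.2474, 0.136]
tcp_rot: [[0.346, 0.938, -0.008], [0.938, -0.346, 0.008], [0.004, -0.011, -1.0]]
force: [0.9, 0.6, -0.3]
opening: 0.169
```

```bash
python3 - <<'E'
from h import *
import pickle
s=bot.read_state();print(s['time_s'],s['position'],s['force'],s['opening'],delta([.456,-.249,.095]))
for n in ["scene","side"]:
    im=bot.capture(n);cv2.imwrite(f"pics/{n}5.png",im[:,:,::-1])
a=cv2.imread("pics/scene5.png")[150:250,220:335]; b=cv2.imread("pics/side5.png")[165:265,205:320]
cv2.imwrite("pics/z5.png",np.hstack([cv2.resize(x,None,fx=3.4,fy=3.4,interpolation=cv2.INTER_CUBIC) for x in (a,b)]))
E
```

```text
9.05 [ 0.4542659  -0.24736897  0.13603374] [ 0.90664319  0.57305388 -0.30534447] 0.16892762955079818 [-0.11  0.26  4.1 ]
```

View pics/z5.png

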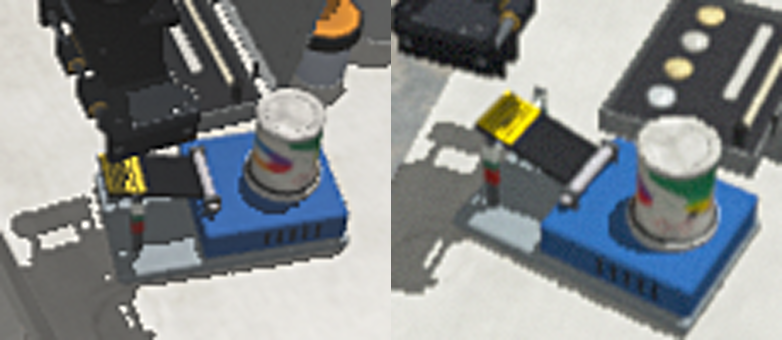

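Call:
arm_command(plan=[{"claw": 0, "dx": -0.1, "dy": 0.2, "dz": 0, "twist": 0}, {"claw": 0, "dx": -0.1, "dy": 0.2, "dz": 1, "twist": 0}, {"claw": 0, "dx": -0.1, "dy": 0.2, "dz": 2, "twist": 0}, {"claw": 0, "dx": -0.1, "dy": 0.2, "dz": 3, "twist": 0}, {"claw": 0, "dx": -0.1, "dy": 0.2, "dz": 3.8, "twist": 0}, {"claw": 0, "dx": -0.1, "dy": 0.2, "dz": 3.8, "twist": 0}, {"claw": 0, "dx": -0.1, "dy": 0.2, "dz": 3.8, "twist": 0}])

```text
time_s: 9.73
position: [0.455, -0.2483, 0.0973]
tcp_rot: [[0.346, 0.938, -0.01], [0.938, -0.346, 0.009], [0.005, -0.012, -1.0]]
force: [0.1, 0.4, 0.5]
opening: 0.006
```

```bash
python3 - <<'E'
from h import *
s=bot.read_state();print(s['time_s'],s['position'],s['force'],s['opening'],delta([.456,-.249,.085]))
E
```

```text
9.7333 [ 0.45501785 -0.24827332  0.09731527] [0.05613106 0.4282704  0.50275683] 0.006388614386586725 [-0.04  0.13  1.23]
```

Call:
arm_command(plan=[{"claw": 0, "dx": 0, "dy": 0.1, "dz": 0.4, "twist": 0}, {"claw": 0, "dx": 0, "dy": 0.1, "dz": 0.8, "twist": 0}, {"claw": 0, "dx": 0, "dy": 0.1, "dz": 0.8, "twist": 0}, {"claw": 0, "dx": 0, "dy": 0.1, "dz": 0.8, "twist": 0}])

```text
time_s: 10.07
position: [0.456, -0.2486, 0.0892]
tcp_rot: [[0.346, 0.938, -0.01], [0.938, -0.346, 0.009], [0.005, -0.012, -1.0]]
force: [-0.3, -0.0, -0.4]
opening: -0.0
```

Call:
arm_command(plan=[{"claw": 0, "dx": 0, "dy": 0, "dz": 0.2, "twist": 0}, {"claw": 0, "dx": 0, "dy": 0, "dz": 0.4, "twist": 0}, {"claw": 0, "dx": 0, "dy": 0, "dz": 0.4, "twist": 0}, {"claw": 0, "dx": 0, "dy": 0, "dz": 0.4, "twist": 0}])

```text
time_s: 10.4
position: [0.4557, -0.2484, 0.0853]
tcp_rot: [[0.346, 0.938, -0.01], [0.938, -0.346, 0.009], [0.005, -0.013, -1.0]]
force: [-0.9, 0.1, 1.9]
opening: 0.005
```

Call:
arm_command(plan=[{"claw": 0, "dx": 0, "dy": 0, "dz": 0.2, "twist": 0}, {"claw": 0, "dx": 0, "dy": 0, "dz": 0.4, "twist": 0}, {"claw": 0, "dx": 0, "dy": 0, "dz": 0.4, "twist": 0}, {"claw": 0, "dx": 0, "dy": 0, "dz": 0.4, "twist": 0}])

```text
time_s: 10.73
position: [0.4554, -0.2483, 0.0812]
tcp_rot: [[0.346, 0.938, -0.011], [0.938, -0.346, 0.01], [0.005, -0.013, -1.0]]
force: [-1.7, 1.9, 2.6]
opening: 0.004
```

Contact came between z 0.089 and 0.085, as expected. I'll keep going down in small steps.

Call:
arm_command(plan=[{"claw": 0, "dx": 0, "dy": 0, "dz": 0.2, "twist": 0}, {"claw": 0, "dx": 0, "dy": 0, "dz": 0.4, "twist": 0}, {"claw": 0, "dx": 0, "dy": 0, "dz": 0.5, "twist": 0}, {"claw": 0, "dx": 0, "dy": 0, "dz": 0.5, "twist": 0}, {"claw": 0, "dx": 0, "dy": 0, "dz": 0.5, "twist": 0}])

```text
time_s: 11.15
position: [0.4551, -0.248, 0.0761]
tcp_rot: [[0.346, 0.938, -0.011], [0.938, -0.346, 0.01], [0.006, -0.014, -1.0]]
force: [-1.6, -0.1, 4.7]
opening: 0.001
```

Call:
arm_command(plan=[{"claw": 0, "dx": 0, "dy": 0, "dz": 0.2, "twist": 0}, {"claw": 0, "dx": 0, "dy": 0, "dz": 0.4, "twist": 0}, {"claw": 0, "dx": 0, "dy": 0, "dz": 0.4, "twist": 0}, {"claw": 0, "dx": 0, "dy": 0, "dz": 0.4, "twist": 0}])

```text
time_s: 11.48
position: [0.4549, -0.2479, 0.0719]
tcp_rot: [[0.346, 0.938, -0.012], [0.938, -0.346, 0.01], [0.006, -0.015, -1.0]]
force: [-2.4, 1.3, 4.9]
opening: 0.006
```

```bash
python3 - <<'E'
from h import *
import pickle
s=bot.read_state();print(s['time_s'],s['position'],s['force'])
pickle.dump(s,open('w6.pkl','wb'))
F=[]
for n in ["wrist","scene","side"]:
    im=bot.capture(n);cv2.imwrite(f"pics/{n}6.png",im[:,:,::-1]);F.append(bot.read_state()['force'])
print(F,bot.read_state()['position'])
a=cv2.imread("pics/scene6.png")[150:250,220:335]; b=cv2.imread("pics/side6.png")[165:265,205:320]
cv2.imwrite("pics/z6.png",np.hstack([cv2.resize(x,None,fx=3.4,fy=3.4,interpolation=cv2.INTER_CUBIC) for x in (a,b)]))
E
```

```text
11.4833 [ 0.45488107 -0.24788473  0.07194302] [-2.3885798   1.26991394  4.87034369]
[array([-2.8190279 ,  0.31800443,  3.76895595]), array([-2.03227755,  0.30122964,  4.30052517]), array([-2.01986801,  1.47272545,  4.69283258])] [ 0.45489791 -0.24786547  0.07204763]
```

View pics/z6.png

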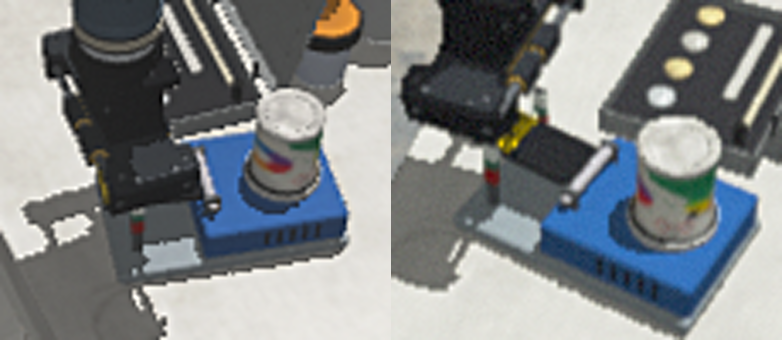

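View pics/wrist6.png

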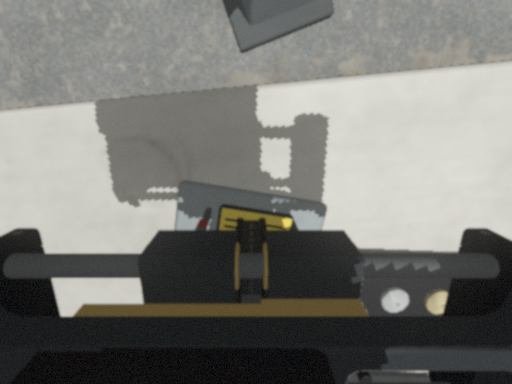

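```bash
python3 - <<'E'
from h import *
b=cv2.imread("pics/side6.png")[185:230,222:282];b0=cv2.imread("pics/side5.png")[185:230,222:282]
cv2.imwrite("pics/z7.png",np.hstack([cv2.resize(x,None,fx=6.5,fy=10,interpolation=cv2.INTER_CUBIC) for x in (b0,b)]))
E
```

```text
(no output)
```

View pics/z7.png

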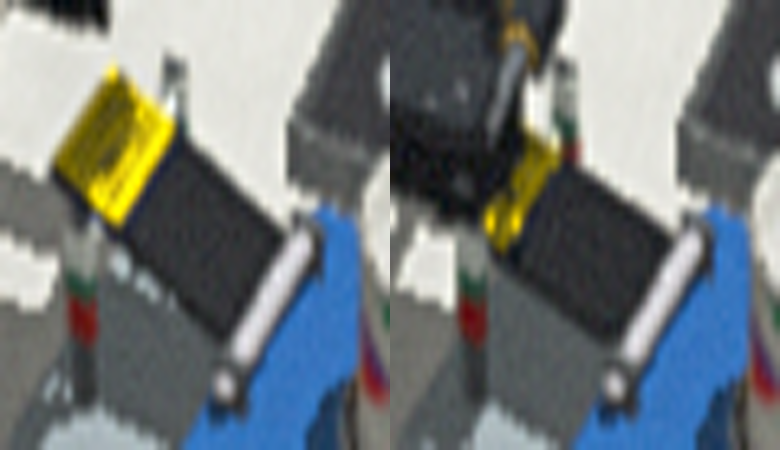

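```bash
python3 - <<'E'
from h import *
u=np.array([.869,-.494,0]);v=np.array([.494,.869,0]);P=np.array([.5889,-.3245,0]);M=P-.06*u
st=__import__('pickle').load(open('w3.pkl','rb'))
def pt(L,t,y):  # along paddle top; level at t=.19 approx
    a=.19-t; return M+u*(-.015-L*np.cos(a)+.009*np.sin(a)*-1)+v*y+np.array([0,0,.062+.009*np.cos(a)+L*np.sin(a)])
for y in (.025,-.025):
  for L in (.065,.092):
    print(y,L,'w3',proj('wrist',pt(L,0,y),st).round(1),'side',[(t,((proj('side',pt(L,t,y))-[222,185])*[6.5,10]).round(0)) for t in (0,.13,.18,.23)])
E
```

```text
0.025 0.065 w3 [448.2  54.7] side [(0, array([156., 102.])), (0.13, array([157., 124.])), (0.18, array([158., 133.])), (0.23, array([159., 142.]))]
0.025 0.092 w3 [464.9  17.4] side [(0, array([104.,  56.])), (0.13, array([104.,  86.])), (0.18, array([105.,  99.])), (0.23, array([107., 111.]))]
-0.025 0.065 w3 [391.2  43.9] side [(0, array([ 91., 210.])), (0.13, array([ 92., 232.])), (0.18, array([ 93., 241.])), (0.23, array([ 94., 250.]))]
-0.025 0.092 w3 [404.9   5.5] side [(0, array([ 38., 161.])), (0.13, array([ 39., 192.])), (0.18, array([ 40., 204.])), (0.23, array([ 41., 217.]))]
```

The image drop of the yellow border gives about 0.155 ± 0.04 rad. Tip height (0.072) gives about 0.17 and force is about 4.7 N, so I'll press 1 mm further.

Call:
arm_command(plan=[{"claw": 0, "dx": 0, "dy": 0, "dz": 0.1, "twist": 0}, {"claw": 0, "dx": 0, "dy": 0, "dz": 0.1, "twist": 0}, {"claw": 0, "dx": 0, "dy": 0, "dz": 0.1, "twist": 0}, {"claw": 0, "dx": 0, "dy": 0, "dz": 0.1, "twist": 0}, {"claw": 0, "dx": 0, "dy": 0, "dz": 0.1, "twist": 0}, {"claw": 0, "dx": 0, "dy": 0, "dz": 0.1, "twist": 0}, {"claw": 0, "dx": 0, "dy": 0, "dz": 0.1, "twist": 0}, {"claw": 0, "dx": 0, "dy": 0, "dz": 0.1, "twist": 0}])

```text
time_s: 12.3
position: [0.4548, -0.2478, 0.0711]
tcp_rot: [[0.346, 0.938, -0.012], [0.938, -0.346, 0.01], [0.006, -0.015, -1.0]]
force: [-2.7, 0.7, 4.8]
opening: 0.003
```

```bash
python3 - <<'E'
from h import *
F=[];Z=[]
for n in ["side","scene","side","side","side","side"]:
    im=bot.capture(n);s=bot.read_state();F.append(s['force']);Z.append(s['position'][2])
    cv2.imwrite(f"pics/{n}8.png",im[:,:,::-1])
print(s['time_s'],np.mean(F,0),Z,s['position'])
a=cv2.imread("pics/scene8.png")[130:320,190:375]; b=cv2.imread("pics/side8.png")[120:340,185:330]
cv2.imwrite("pics/z8.png",np.hstack([cv2.resize(x,(380,500),interpolation=cv2.INTER_CUBIC) for x in (a,b)]))
E
```

```text
12.6 [-2.61126157  0.51451165  4.7735997 ] [np.float64(0.07105909961917521), np.float64(0.07105997409035768), np.float64(0.07106474941880665), np.float64(0.07105524141149762), np.float64(0.07106896511718822), np.float64(0.07103967372351033)] [ 0.45480637 -0.24781491  0.07103967]
```

View pics/z8.png

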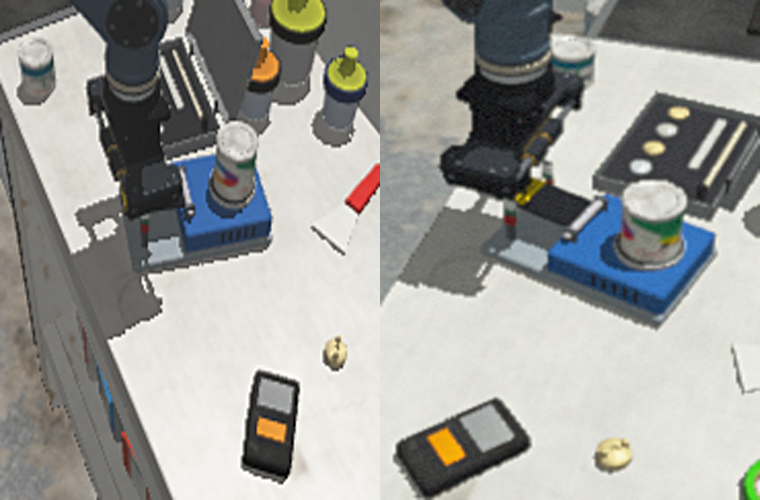

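The tin is centred, the bystanders haven't moved, and the press is steady. Handing in.

```bash
python3 -c "
from rig import bot
print(bot.hand_in())"
```

```text
the job is handed in; nothing more can be done
None
```

I placed the rainbow-label tin on the platen and released it, then pressed the yellow paddle end down with the closed fingertips. The job was handed in at 12.6 s with the paddle still held, and no verdict was reported.

**Tin:** After release, the wrist camera put the lid centre within about 0.5 mm of the platen axis. Both fixed cameras showed it upright with the rim visible around it. The paddle was still up at that point.

**Paddle:** The fingertips held steady at z = 0.071 m, moving less than 0.1 mm over six readings. That height corresponds to about 0.18 rad, the middle of the green range.

**Checks that agreed less well:**
- **Force:** The average vertical force was 4.8 N, with 2.6 N sideways, against the 5.4 N expected. Contact slightly outside the nominal press point would explain this.
- **Image estimate:** Just before the last 1 mm of press, the yellow border's drop in the side view gave a coarse 0.155 ± 0.04 rad. I did not read the pointers directly against the green band.

**Other objects:** The other tin, film gauge and air cap looked undisturbed in the last pictures. I judged that by eye and did not measure it.

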